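Close the raffle tub on the fair stall

TASK

Close the red raffle tub: pick up the loose blue lid by its white handle, set it on the tub's rim and, with a light hand, turn it until its lugs find the notches and it drops fully home, level, then let go. Do not press hard on the tub, and leave the mug and the figures where they stand.

Things in the scene. Friction and masses are not known exactly. Their poses are not given: they have to be found in the camera images.
- tub: Red round tub fixed to the table, 104 mm across, raffle balls inside. On its mouth a white notched collar, 113 mm outside and 92 mm inside diameter, set fast at a random angle that is NOT reported: neither pose nor yaw of the tub tells where the notches are; see them from above (gaps in the white rim) or find them by touch. Origin: centre of the underside on the table, z up.
- tub_rim (a point): Centre of the tub's mouth in the plane of the collar's top face (the rim), 85 mm above the table. The rim has 5 notches, 72 deg apart, each 18 mm wide and 15 mm deep, open to inside, outside and top. This point's yaw says nothing of the notches.
- lid: Loose lid, 0.13 to 0.25 kg: blue disc 116 mm across, 5 mm thick; under it a black round plug 89 mm across (bevelled to 78 mm at its foot), reaching 12 mm below the disc, with 1.5 mm play all round in the tub's mouth. Origin: centre of the plug's underside, z up; disc underside 12 mm, disc top 17 mm, handle top 55 mm above it. Starts lying on its plug on the table, any yaw.
- lid_lug (a point): Outer end of the first of 5 round radial lugs (yellow pins, 10 mm thick, 72 deg apart) sticking out of the plug to 54 mm from the lid's axis; this one lies along the lid's +x, its axis 9 mm above the lid's origin. The lugs lie right under the disc, their lowest line 8 mm below it. A yellow dot on the disc's top, 50 mm from the axis, marks each lug.
- lid_disc (a point): Centre of the disc's underside, 12 mm above the lid's origin. At a wrong angle the lid rides level on its lugs with this point 8 mm above the rim (plug already 4 mm in the mouth). Turned, 72 deg at most either way, until lugs meet notches, it drops 8 mm and the disc lies on the rim, this point level with it. The lugs drop in within about 3 deg of the right angle; nothing latches.
- lid_handle (a point): The place to pinch: in the white bar handle on the lid, 45 mm above the lid's origin and 10 mm below the handle's top. The bar is 52 mm long along the lid's x, 14 mm thick along its y, 38 mm tall from the disc's top. Axes as the lid's.
- figure_orange: Painted collectible figure, loose, on a round black foot 46 mm across, 65 mm tall, about 80 g; origin at the centre of the foot's underside, z up. Orange suit. A bystander.
- figure_green: Painted collectible figure, loose, on a round black foot 46 mm across, 65 mm tall, about 80 g; origin at the centre of the foot's underside, z up. Green suit. A bystander.
- mug: White ceramic mug, loose, 80 mm across, 92 mm tall, handle at its +y; origin at the centre of its underside. A bystander.
Not all that is in view belongs to the job. What is meant by the lid is not orange, and is the larger of those in its own colour.

How it is judged:
By the outcome, as a careful person would: the job done as asked, in the order asked, and still so for the second after the job is handed in, with the robot touching nothing.
It also fails if it takes over 72 s, if anything falls off the work surface, if the arm or the gripper's body presses on something with over 40 N, if the wrist force passes 120 N, or if a joint passes its speed limit or range.

ROBOT

A 7-joint arm with a two-finger parallel gripper is mounted at the origin on the work surface. World frame = base frame: x ahead of the robot, y to its left, z up, the work surface at z = 0. Lengths are in m, angles in rad, forces in N, time in s.
With the tool pointing down it reaches from about 0.425 to 0.95 m from the base axis. Payload 16.7 kg.
Tool frame: the origin (TCP) lies between the finger pads; the fingertips stand 14 mm ahead of it and the grasp point (between the pads) lies 5 mm behind it; z points along the fingers, y is the line along which they close (so a half turn about z gives the same grasp; the last joint's range is limited). The gripper opens to 94 mm and grips with 3 to 60 N. Pads are 16 mm wide; open, the fingers measure 119 mm over their backs; the gripper's body (75 mm by 177 mm) begins 78 mm behind the grasp point.
Start: joints at [1.091, 0.426, 0.074, 1.606, -0.034, 1.111, -0.067], TCP at [0.219, -0.639, 0.219] pointing down, gripper open.
Joint ranges: [-2.85, 2.85], [-0.5, 2.14], [-1.23, 1.37], [0.21, 2.46], [-1.02, 4.16], [0.16, 2.05], [-2.73, 2.73]. Speed limits (rad/s): [1.89, 1.89, 2.39, 2.39, 3.01, 3.01, 3.01].

INTERFACE

Orientations are given as a unit quaternion [x, y, z, w].
In Python, from rig import ctrl gives the robot as it stands. The module is installed in compiled form; this text tells all that it offers.
- The arm moves only by the tool step_arm, never from a script. Its argument "series" is a list of rows, each a list of 7 numbers: the shift along the tool's x, y, z normalised to -1 to 1, where 1 is 60 cm, then the turn, a rotation vector about the tool's x, y, z normalised to -1 to 1, where 1 is 45 degrees, then the opening, from -1 (shut) to 1 (fully open). A call has 1 to 5 rows; each row is the pose to reach, as a shift and turn from the pose commanded when the call began, along the tool's axes at that moment; what a row does not reach only later rows make up. A row lasts 1/12 s, in which the tool goes at most 41.7 mm and 7.16 degrees, less where a joint would pass 70% of its speed; a pose out of reach is approached as far as the arm can. A call with a number of a shift or a turn outside -1 to 1 is refused whole. A call with a gripper value outside its range is refused whole. The fingers move at their own pace and stop on an object; "force" is the grip in N (left out, the last holds). Time passes only in rows, so rows that repeat a pose let the fingers close. It gives the time, the measured TCP pose, the force, the opening and the grip force at its end, in the units of the state.
- ctrl.observe(): the state, without advancing time (a new reading comes with each control period).
- ctrl.read_camera(name): name is "scene" or "top" or "wrist"; returns a dict with "color" (384x512x3 uint8, red, green, blue), "depth" (384x512 float32, m along the optical axis (not along the pixel's ray), 0 where there is no reading), "intrinsics" (3x3 intrinsics, pixels), "xyz" and "rotation" of the camera in the world; the wrist camera has in their place "tool_from_camera" (4x4, takes a point from camera to tool coordinates, whose origin is the TCP and whose axes are the flange's). Camera axes: x right, y down, z forward; pixel columns grow to the right and rows downward; lengths in m; the calibration is good to about 2 mm. The wrist camera is an equidistant fisheye: a pixel r from the principal point sees the ray r / f radians off the axis. A picture is of the moment at which its call begins: read the wrist's pose just before it.
- ctrl.job_done(): hands the job in; it is judged then, once.
Trained networks look in a picture, given as the dict that the camera call returned (one of the last four; its "shot" number tells which), for a name from the list of things; names that differ only in an ending like _2 or _b are one class to them, and where a whole thing is asked for, a point or a joint stands for the part that bears it (a point fixed in the world has none). Each returns a list of dicts, best first, with "conf" (0 to 1); they miss things now and then, are a little off and sometimes report something else, mostly with a low value. They report only what shows in the picture. A call takes as long as a camera call. They do not tell look-alikes from the thing itself.
- ctrl.spot_in(thing, picture): "extent" ([left, top, right, bottom] in pixels, round what is visible of it).
- ctrl.tip_of(thing, picture): "at" ([column, row] in pixels: a listed point, or the origin of a listed thing).
The state is a dict: "t": time; "q": joint angles; "qvel": joint speeds; "joint_efforts": joint torques, N m; "tool_pos": TCP position; "eef_rot": TCP orientation; "wrist_force": force on the tool from outside, world axes, zero at the start; "wrist_torque": the same for the moment, N m; "gripper_width": opening from 0.0 (shut) to 1.0 (fully open); "grip_force": force on a finger pad.
Only numpy, scipy, OpenCV 4.12 (cv2) and the standard library are available. Lean on these libraries where they do the work, as an engineer would, in place of code of your own. Each camera call takes 0.05 s, during which the arm holds its last target. There are 200 camera calls.

## Working session

There is one attempt and no reset: what is moved stays moved. The work goes in short steps, Python scripts to look and compute and a tool call to move; the robot and the scene stay as the last step left them, time stands still between calls to the robot, and variables do not carry over. Pictures are saved under pics/ and viewed, at most 10 in all, crops included, and the job is handed in when it is done.

Besides the shell and the picture viewer there is one more tool, called after "Call:" as name(argument=value, ...) on one line, values as JSON. step_arm: Moves the arm, as the interface text tells. Scaled input: -1 to 1 covers 60 cm each way for a shift and 45 degrees each way for a turn. Its arguments: {"type":"object","properties":{"series":{"type":"array"},"force":{"type":"number"}},"required":["series"]}

```bash
mkdir -p pics
python3 - <<'E'
from rig import ctrl
import cv2,pickle,numpy as np
o=ctrl.observe();print({k:np.round(v,4).tolist() for k,v in o.items()})
P={}
for n in ("top","scene"):
    p=ctrl.read_camera(n);P[n]=p
    cv2.imwrite(f"pics/{n}1.png",p["color"][:,:,::-1])
    print(n,p["xyz"],p["rotation"],p["intrinsics"])
    for t in("tub","lid","lid_handle","mug","figure_orange","figure_green"):
        print(t,[(np.round(d["extent"]),round(d["conf"],2)) for d in ctrl.spot_in(t,p)[:3]])
    for t in("tub_rim","lid_handle","lid_lug","lid"):
        print(t,[(np.round(d["at"],1),round(d["conf"],2)) for d in ctrl.tip_of(t,p)[:3]])
pickle.dump(P,open("p1.pkl","wb"))
E
```

```text
{'t': 0.0, 'q': [1.0915, 0.4267, 0.0738, 1.6066, -0.0341, 1.1108, -0.0671], 'qvel': [-0.0007, 0.001, 0.0003, 0.001, -0.0004, -0.001, -0.0], 'joint_efforts': [-0.0002, -93.582, 3.6661, -45.4182, -0.0489, 0.0203, 0.0001], 'tool_pos': [0.2184, -0.6382, 0.2188], 'eef_rot': [0.9864, 0.1641, -0.0002, -0.0006], 'wrist_force': [1.1533, 0.1171, -0.0115], 'wrist_torque': [-0.0117, 0.0323, -0.0051], 'grip_force': 0.0, 'gripper_width': 0.999}
top [ 0.40869648 -0.00350391  1.23090846] [ 0.70924624 -0.70172659  0.04836883 -0.04701087] [[485.61197017   0.         260.89298948]
 [  0.         485.61197017 197.49422308]
 [  0.           0.           1.        ]]
tub [(array([297., 189., 347., 240.]), 0.87)]
lid [(array([147., 192., 196., 239.]), 0.84), (array([220., 222., 253., 256.]), 0.83), (array([147., 262., 196., 306.]), 0.83)]
lid_handle [(array([148., 191., 199., 238.]), 0.97), (array([221., 222., 257., 257.]), 0.8), (array([148., 263., 194., 309.]), 0.79)]
mug [(array([246., 121., 290., 159.]), 0.96)]
figure_orange [(array([341., 118., 355., 143.]), 0.66)]
figure_green [(array([188., 129., 20
[... 652 characters left out ...]
387., 242.]), 0.91), (array([267., 177., 303., 202.]), 0.78), (array([336., 157., 387., 188.]), 0.62)]
lid_handle [(array([336., 153., 384., 191.]), 0.79), (array([328., 195., 388., 246.]), 0.57), (array([264., 175., 304., 206.]), 0.57)]
mug [(array([194., 217., 254., 282.]), 0.62)]
figure_orange [(array([ 96., 230., 124., 269.]), 0.76)]
figure_green []
tub_rim [(array([190.9, 163.9]), 0.67)]
lid_handle [(array([358. , 204.7]), 0.97), (array([362.2, 164.4]), 0.78), (array([285.3, 182.8]), 0.61)]
lid_lug [(array([372.4, 186. ]), 0.94), (array([291.2, 203.7]), 0.69), (array([343.5, 236.1]), 0.68)]
lid [(array([284.5, 198.6]), 0.93), (array([358. , 178.6]), 0.88), (array([354.9, 223.7]), 0.77)]
```

Run:
```python
import cv2
a=cv2.imread("pics/top1.png")[100:320,130:370]
cv2.imwrite("pics/top1c.png",cv2.resize(a,None,fx=2.7,fy=2.7,interpolation=cv2.INTER_CUBIC))
```

```text
(no output)
```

View pics/top1c.png

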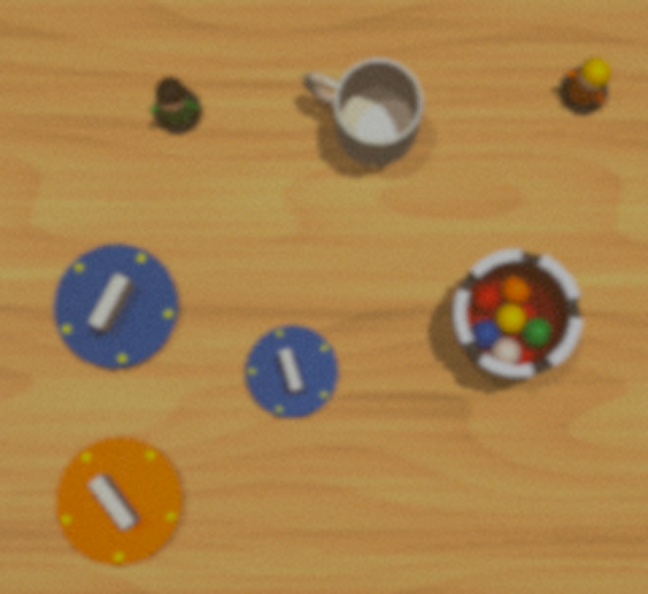

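View pics/scene1.png

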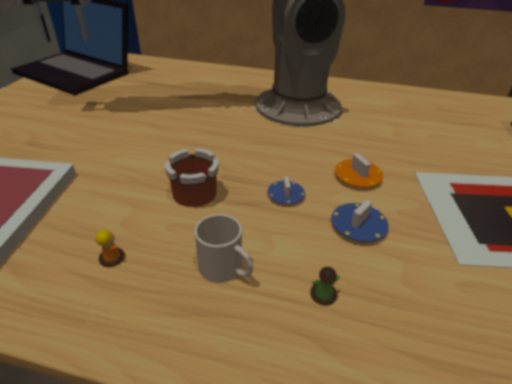

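The top view shows the big blue lid at about (173,213) px, with its lid +x dot at the bar's upper right end. The tub is at about (321,217) with five gaps visible in its white rim, and the decoys are the orange lid and the small blue lid. Next I'll turn these into positions.

```bash
cat > h.py <<'E'
import numpy as np,cv2
from scipy.spatial.transform import Rotation as R
def rot(p):
    r=np.array(p["rotation"]); return r if r.shape==(3,3) else R.from_quat(r).as_matrix()
def back(p,uv,z):
    uv=np.atleast_2d(uv).astype(float);K=p["intrinsics"]
    d=np.c_[(uv[:,0]-K[0,2])/K[0,0],(uv[:,1]-K[1,2])/K[1,1],np.ones(len(uv))]@rot(p).T
    c=np.array(p["xyz"]);return c+d*((z-c[2])/d[:,2])[:,None]
def proj(p,X):
    c=(np.atleast_2d(X)-p["xyz"])@rot(p);K=p["intrinsics"]
    return np.c_[c[:,0]/c[:,2]*K[0,0]+K[0,2],c[:,1]/c[:,2]*K[1,1]+K[1,2]]
E
python3 - <<'E'
import pickle;from h import *
p=pickle.load(open("p1.pkl","rb"))["top"]
c=p["color"].astype(np.uint8);hsv=cv2.cvtColor(c,cv2.COLOR_RGB2HSV)
box=np.zeros(c.shape[:2],bool);box[185:245,143:202]=1
v,u=np.nonzero(box&(hsv[...,0]>100)&(hsv[...,0]<130)&(hsv[...,1]>90))
hull=cv2.convexHull(np.c_[u,v].astype(np.int32))[:,0]
w=back(p,hull,.017)
(cx,cy),r=cv2.minEnclosingCircle(w[:,:2].astype(np.float32));print("lid",cx,cy,r)
m=cv2.moments(hull[:,None]);lc=back(p,[m['m10']/m['m00'],m['m01']/m['m00']],.017)[0];print("lid c",lc)
# dots: 5-fold harmonic of yellow on ring r=50
th=np.radians(np.arange(0,360,.5))
def ring(cen,r,z):
    X=np.c_[cen[0]+r*np.cos(th),cen[1]+r*np.sin(th),np.full(len(th),z)]
    q=proj(p,X).astype(np.float32)
    return cv2.remap(c,q[:,0],q[:,1],cv2.INTER_LINEAR)[:,0].astype(float)
s=sum(ring(lc,r,.017) for r in(.048,.05,.052));s=s[:,0]-s[:,2]
F=(s*np.exp(-5j*th)).sum();print("lug yaw mod72",np.degrees(-np.angle(F))/5)
b=box&(hsv[...,1]<70)&(hsv[...,2]>110)
v,u=np.nonzero(b);hw=back(p,np.c_[u,v],.055)[:,:2];hm=hw.mean(0);U=np.linalg.svd(hw-hm,full_matrices=0)[2][0]
print("handle",hm,len(hw),"axis",np.degrees(np.arctan2(U[1],U[0])))
# tub
box[:]=0;box[180:248,290:352]=1
wb=box&(hsv[...,1]<70)&(hsv[...,2]>120)
v,u=np.nonzero(wb);w=back(p,np.c_[u,v],.085)[:,:2]
(cx,cy),r=cv2.minEnclosingCircle(w.astype(np.float32));print("tub",cx,cy,r)
from scipy.optimize import minimize
def cost(a):
    s=sum(ring(a,r,.085).min(1).mean() for r in(.049,.051,.053));return -s
o=minimize(cost,[cx,cy],method="Nelder-Mead",options=dict(xatol=1e-4,initial_simplex=[[cx,cy],[cx+.004,cy],[cx,cy+.004]]));tc=o.x;print("tubfit",tc)
s=sum(ring(tc,r,.085).min(1) for r in(.048,.05,.052,.054))
F=(s*np.exp(-5j*th)).sum();print("notch mod72",np.degrees(-np.angle(-F))/5, 2*abs(F)/len(s),s.mean())
for t,uv in(("mug",(270,143)),("fo",(347,133)),("fg",(195,140))):print(t,back(p,uv,.03)[0])
d=p["depth"];print(back(p,[173,213],0), d[213,185],d[217,340])
E
```

```text
lid 0.5322187542915344 0.21656718850135803 0.05453360080718994
lid c [0.5319778  0.21636105 0.017     ]
lug yaw mod72 -26.90469099778346
handle [0.53943192 0.21602084] 250 axis -54.91602540560407
tub 0.5236614942550659 -0.1484140008687973 0.05778459832072258
tubfit [ 0.52368254 -0.14940645]
notch mod72 -13.05356753188913 202.81414396398944 552.4722222222222
mug [ 0.71143149 -0.02657592  0.03      ]
fo [ 0.73967075 -0.22215861  0.03      ]
fg [0.71710726 0.16365025 0.03      ]
[[0.53362434 0.21833233 0.        ]] 1.2218922 1.1677037
```

```bash
cat >> h.py <<'E'
def yawpose(pos,yaw):  # tool down, tool x at yaw (deg)
    return np.array(pos,float),R.from_euler("z",yaw,degrees=True)*R.from_quat([1,0,0,0])
def chain(wps,start=None,dmax=.17,amax=30):
    if start is None:
        from rig import ctrl;o=ctrl.observe();start=(o["tool_pos"],o["eef_rot"])
    p,r=np.array(start[0]),R.from_quat(start[1])
    for pos,yaw in wps:
        T,Q=yawpose(pos,yaw)
        n=int(np.ceil(max(np.linalg.norm(T-p)/dmax,np.degrees((r.inv()*Q).magnitude())/amax,.01)))
        for k in range(n,0,-1):
            s=np.round(r.inv().apply((T-p)/k)/.6,3);a=np.round(np.degrees((r.inv()*Q).as_rotvec()/k)/45,3)
            p=p+r.apply(s*.6);r=r*R.from_rotvec(np.radians(a*45))
            print([*map(float,s),*map(float,a)],"->",np.round(p,3),np.round(np.degrees(np.arctan2(*r.apply([1,0,0])[[1,0]])),1))
E
python3 -c "
from h import *
chain([((.46,-.20,.30),109)])"
```

```text
[0.154, -0.14, -0.034, -0.0, -0.0, -0.501] -> [ 0.279 -0.529  0.24 ] 41.4
[0.197, -0.07, -0.033, -0.0, -0.0, -0.5] -> [ 0.34  -0.419  0.26 ] 63.9
[0.208, 0.01, -0.034, -0.0, -0.0, -0.501] -> [ 0.4  -0.31  0.28] 86.5
[0.189, 0.089, -0.033, -0.0, -0.0, -0.5] -> [ 0.46 -0.2   0.3 ] 109.0
```

Call:
step_arm(series=[[0.154,-0.14,-0.034,0,0,-0.5,1],[0.154,-0.14,-0.034,0,0,-0.5,1],[0.154,-0.14,-0.034,0,0,-0.5,1],[0.154,-0.14,-0.034,0,0,-0.5,1]])

```text
t: 1.43
tool_pos: [0.2838, -0.5236, 0.2414]
eef_rot: [0.933, 0.361, 0.001, 0.0]
wrist_force: [2.1, -1.6, 0.1]
gripper_width: 0.995
grip_force: 0.0
```

Call:
step_arm(series=[[0.197,-0.07,-0.033,0,0,-0.5,1],[0.197,-0.07,-0.033,0,0,-0.5,1],[0.197,-0.07,-0.033,0,0,-0.5,1],[0.197,-0.07,-0.033,0,0,-0.5,1]])

```text
t: 1.77
tool_pos: [0.3442, -0.4137, 0.2613]
eef_rot: [0.844, 0.536, 0.001, 0.001]
wrist_force: [1.4, 0.2, 0.8]
gripper_width: 1.001
grip_force: 0.0
```

Call:
step_arm(series=[[0.208,0.01,-0.034,0,0,-0.5,1],[0.208,0.01,-0.034,0,0,-0.5,1],[0.208,0.01,-0.034,0,0,-0.5,1],[0.208,0.01,-0.034,0,0,-0.5,1]])

```text
t: 2.1
tool_pos: [0.4041, -0.3039, 0.2818]
eef_rot: [0.724, 0.69, 0.001, 0.001]
wrist_force: [1.3, 0.3, 0.7]
gripper_width: 0.998
grip_force: 0.0
```

Call:
step_arm(series=[[0.189,0.089,-0.033,0,0,-0.5,1],[0.189,0.089,-0.033,0,0,-0.5,1],[0.189,0.089,-0.033,0,0,-0.5,1],[0.189,0.089,-0.033,0,0,-0.5,1],[0.189,0.089,-0.033,0,0,-0.5,1]])

```text
t: 2.52
tool_pos: [0.4616, -0.1983, 0.3005]
eef_rot: [0.579, 0.815, 0.0, 0.0]
wrist_force: [-0.6, -0.5, -0.6]
gripper_width: 0.998
grip_force: 0.0
```

```bash
cat >> h.py <<'E'
def wproj(p,o,X):
    T=np.array(p["tool_from_camera"]);K=p["intrinsics"]
    t=R.from_quat(o["eef_rot"]).inv().apply(np.atleast_2d(X)-o["tool_pos"])
    c=(t-T[:3,3])@T[:3,:3];rr=np.hypot(c[:,0],c[:,1]);a=np.arctan2(rr,c[:,2])/np.maximum(rr,1e-9)
    return np.c_[c[:,0]*a*K[0,0]+K[0,2],c[:,1]*a*K[1,1]+K[1,2]]
def ortho(p,o,cen,z,half=.08,n=400):
    g=np.linspace(-half,half,n);yy,xx=np.meshgrid(-g,-g)  # rows: +x up, cols: +y left
    X=np.c_[cen[0]+xx.ravel(),cen[1]+yy.ravel(),np.full(n*n,z)]
    q=wproj(p,o,X).astype(np.float32).reshape(n,n,2)
    return cv2.remap(p["color"],q[...,0],q[...,1],cv2.INTER_CUBIC)
def fivefold(p,o,cen,z,radii,f):
    th=np.radians(np.arange(0,360,.5));s=0
    for r in radii:
        X=np.c_[cen[0]+r*np.cos(th),cen[1]+r*np.sin(th),np.full(len(th),z)]
        q=wproj(p,o,X).astype(np.float32)
        s=s+f(cv2.remap(p["color"],q[:,0],q[:,1],cv2.INTER_LINEAR)[:,0].astype(float))
    F=(s*np.exp(-5j*th)).sum();return np.degrees(-np.angle(F))/5,2*abs(F)/len(s)
E
python3 - <<'E'
from h import *;from rig import ctrl;import pickle
o=ctrl.observe();p=ctrl.read_camera("wrist");pickle.dump((o,p),open("w1.pkl","wb"))
print(p["tool_from_camera"],p["intrinsics"])
t=(.5237,-.1494)
a=ortho(p,o,t,.085)
cv2.imwrite("pics/w1.png",np.hstack([cv2.resize(p["color"],None,fx=.78,fy=.78)[:,:,::-1],cv2.resize(a,(300,300))[:,:,::-1]]))
for dx in (0,):print(fivefold(p,o,t,.085,(.048,.05,.052,.054),lambda s:-s.min(1)))
E
```

```text
[[-5.33332702e-04 -9.63788456e-01 -2.66667447e-01  7.58751973e-02]
 [ 9.99999826e-01 -5.80923180e-04  9.95788774e-05  1.02917703e-04]
 [-2.50886274e-04 -2.66667348e-01  9.63788599e-01 -1.66255183e-01]
 [ 0.00000000e+00  0.00000000e+00  0.00000000e+00  1.00000000e+00]] [[297.31863964   0.         257.03711824]
 [  0.         297.31863964 192.9111634 ]
 [  0.           0.           1.        ]]
(np.float64(-12.533936688678592), np.float64(203.02279585237847))
```

View pics/w1.png

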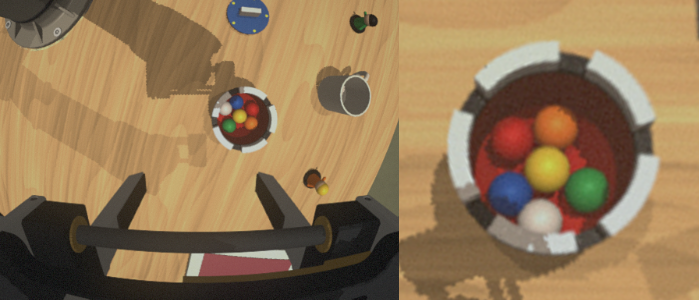

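The ortho view (right half) shows a clean white ring with its centre near (552,148), 1–2 mm from my estimate, and five dark gaps. I'll refine centre and angle together with a template fit in both cameras.

```bash
cat >> h.py <<'E'
def fitring(sample,x0):
    from scipy.optimize import minimize
    rr=np.linspace(.040,.061,22);th=np.radians(np.arange(0,360,2))
    RR,TH=np.meshgrid(rr,th)
    def tmpl(phi):
        dn=(TH-phi+np.pi/5)%(2*np.pi/5)-np.pi/5
        return ((RR>.046)&(RR<.0565)).astype(float)*np.clip((np.abs(RR*np.sin(dn))-.009)/.001+.5,0,1)
    def cost(a):
        s=sample(a[0]+(RR*np.cos(TH)).ravel(),a[1]+(RR*np.sin(TH)).ravel()).astype(float)
        t=tmpl(np.radians(a[2]*1000)).ravel();w=RR.ravel()
        s=s-np.average(s,weights=w);t=t-np.average(t,weights=w)
        return -(w*s*t).sum()/np.sqrt((w*s*s).sum()*(w*t*t).sum())
    x0=np.array([x0[0],x0[1],x0[2]/1000]);S=np.vstack([x0,x0+np.eye(3)*.004])
    o=minimize(cost,x0,method="Nelder-Mead",options=dict(initial_simplex=S,xatol=1e-5,fatol=1e-5))
    return o.x*[1,1,1000],o.fun
E
python3 - <<'E'
from h import *;import pickle
o,p=pickle.load(open("w1.pkl","rb"));pt=pickle.load(open("p1.pkl","rb"))["top"]
def sm(P,pr):
    im=P["color"].min(2)
    def f(x,y):
        q=pr(np.c_[x,y,np.full(len(x),.085)]).astype(np.float32)
        return cv2.remap(im,q[:,0],q[:,1],cv2.INTER_LINEAR)[:,0]
    return f
print(fitring(sm(p,lambda X:wproj(p,o,X)),(.5237,-.1494,-12.5)))
print(fitring(sm(pt,lambda X:proj(pt,X)),(.5237,-.1494,-12.5)))
chain([((.515,.216,.22),153.1)])
E
```

```text
(array([  0.52511669,  -0.15198287, -12.95730753]), np.float64(-0.8210834050264759))
(array([  0.52366629,  -0.14935973, -12.99833185]), np.float64(-0.8367182745408502))
[0.209, 0.103, 0.044, 0.0, 0.0, -0.327] -> [ 0.478 -0.061  0.274] 123.6
[0.176, 0.153, 0.045, 0.0, 0.0, -0.327] -> [0.496 0.077 0.247] 138.3
[0.13, 0.193, 0.044, -0.0, 0.0, -0.328] -> [0.515 0.216 0.22 ] 153.1
```

Call:
step_arm(series=[[0.209,0.103,0.044,0,0,-0.327,1],[0.209,0.103,0.044,0,0,-0.327,1],[0.209,0.103,0.044,0,0,-0.327,1],[0.209,0.103,0.044,0,0,-0.327,1]])

```text
t: 2.9
tool_pos: [0.4779, -0.0585, 0.2727]
eef_rot: [0.472, 0.882, 0.0, -0.0]
wrist_force: [0.1, 1.4, 0.4]
gripper_width: 0.999
grip_force: 0.0
```

Call:
step_arm(series=[[0.176,0.153,0.045,0,0,-0.327,1],[0.176,0.153,0.045,0,0,-0.327,1],[0.176,0.153,0.045,0,0,-0.327,1],[0.176,0.153,0.045,0,0,-0.327,1]])

```text
t: 3.23
tool_pos: [0.4961, 0.0803, 0.2457]
eef_rot: [0.355, 0.935, 0.0, -0.0]
wrist_force: [-0.3, 0.4, -0.1]
gripper_width: 0.999
grip_force: 0.0
```

Call:
step_arm(series=[[0.13,0.193,0.044,0,0,-0.328,1],[0.13,0.193,0.044,0,0,-0.328,1],[0.13,0.193,0.044,0,0,-0.328,1],[0.13,0.193,0.044,0,0,-0.328,1],[0.13,0.193,0.044,0,0,-0.328,1]])

```text
t: 3.65
tool_pos: [0.5148, 0.2182, 0.2188]
eef_rot: [0.232, 0.973, 0.0, -0.001]
wrist_force: [-0.6, -1.1, -0.9]
gripper_width: 1.0
grip_force: 0.0
```

Run:
```python
from h import *;from rig import ctrl;import pickle
o=ctrl.observe();p=ctrl.read_camera("wrist");pickle.dump((o,p),open("w2.pkl","wb"))
print(o["tool_pos"],o["eef_rot"],o["q"])
t=(.532,.2164)
a=ortho(p,o,t,.017);b=ortho(p,o,t,.055)
cv2.imwrite("pics/w2.png",np.hstack([cv2.resize(x,(380,380))[:,:,::-1] for x in(a,b)]))
print(fivefold(p,o,t,.017,(.048,.05,.052),lambda s:s[:,0]-s[:,2]))
# disc edge centre
hsv=cv2.cvtColor(a,cv2.COLOR_RGB2HSV);m=((hsv[...,0]>100)&(hsv[...,0]<130)&(hsv[...,1]>90)).astype(np.uint8)
c=max(cv2.findContours(m,0,1)[0],key=cv2.contourArea);h=cv2.convexHull(c);M=cv2.moments(h);k=.16/399
u,v=M['m10']/M['m00'],M['m01']/M['m00'];print("disc",t[0]-(v-199.5)*k,t[1]-(u-199.5)*k,np.sqrt(M['m00']/np.pi)*k)
hsv=cv2.cvtColor(b,cv2.COLOR_RGB2HSV);m=((hsv[...,1]<60)&(hsv[...,2]>140)).astype(np.uint8);m[:100]=0;m[300:]=0;m[:,:100]=0;m[:,300:]=0
c=max(cv2.findContours(m,0,1)[0],key=cv2.contourArea);(u,v),s,an=cv2.minAreaRect(c);print("bar",t[0]-(v-199.5)*k,t[1]-(u-199.5)*k,np.array(s)*k,an)
```

```text
[0.51477926 0.21822515 0.21879577] [ 2.32116111e-01  9.72687338e-01  4.18728536e-04 -1.13021611e-03] [ 0.12065089  0.32838205 -0.77082925  1.83120957  0.2543262   1.08516302
  0.3585797 ]
(np.float64(-28.626585485907082), np.float64(86.17741848792032))
disc 0.5353617675418387 0.21446136143822875 0.0564308007660814
bar 0.5348872107025376 0.21415438351738722 [0.01452604 0.05218613] 26.56505012512207
```

View pics/w2.png

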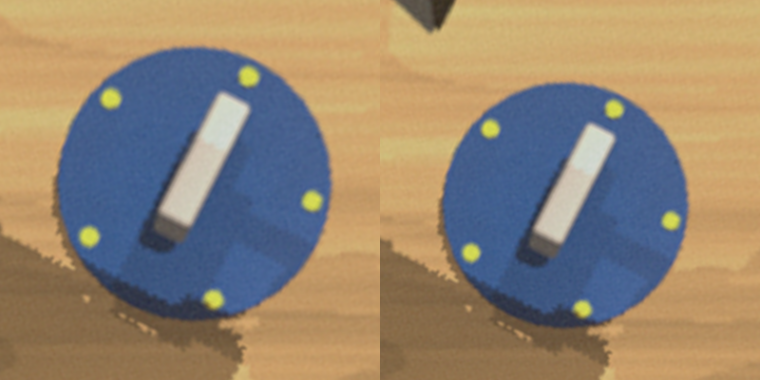

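The lid measures (0.535, 0.2145) with yaw about -27°, and the bar sits squarely in the view. I'll go down above it.

```bash
python3 -c "
from h import *
from rig import ctrl
print(ctrl.observe()['tool_pos'])
import pickle
o,p=pickle.load(open('w2.pkl','rb'))
print(fivefold(p,o,(.535,.2144),.017,(.048,.05,.052),lambda s:s[:,0]-s[:,2]))
chain([((.535,.2144,.1),153.1),((.535,.2144,.04),153.1)],dmax=.15)"
```

```text
[0.51500788 0.21589709 0.21904937]
(np.float64(-27.87692183954934), np.float64(129.96483668086117))
[-0.031, 0.013, 0.198, -0.001, -0.002, -0.001] -> [0.535 0.214 0.1  ] 153.1
[-0.0, -0.0, 0.1, 0.0, -0.0, 0.0] -> [0.535 0.214 0.04 ] 153.1
```

Call:
step_arm(series=[[-0.031,0.013,0.05,0,0,0,1],[-0.031,0.013,0.1,0,0,0,1],[-0.031,0.013,0.15,0,0,0,1],[-0.031,0.013,0.198,0,0,0,1],[-0.031,0.013,0.198,0,0,0,1]])

```text
t: 4.12
tool_pos: [0.5333, 0.2098, 0.0965]
eef_rot: [0.235, 0.972, -0.002, -0.003]
wrist_force: [-1.4, -1.1, 0.2]
gripper_width: 1.004
grip_force: 0.0
```

Call:
step_arm(series=[[0,0,0,0,0,0,1],[0,0,0,0,0,0,1],[0,0,0,0,0,0,1]])

```text
t: 4.37
tool_pos: [0.5364, 0.2138, 0.1034]
eef_rot: [0.233, 0.972, 0.001, 0.001]
wrist_force: [-0.0, -0.2, 0.0]
gripper_width: 0.997
grip_force: 0.0
```

Run:
```python
from h import *;from rig import ctrl;import pickle
o=ctrl.observe();p=ctrl.read_camera("wrist");pickle.dump((o,p),open("w3.pkl","wb"))
print(o["tool_pos"],o["eef_rot"],o["wrist_force"])
t=(.535,.2144);k=.16/399
a=ortho(p,o,t,.017);b=ortho(p,o,t,.055)
cv2.imwrite("pics/w3.png",np.hstack([cv2.resize(x,(380,380))[:,:,::-1] for x in(a,b)]))
hsv=cv2.cvtColor(b,cv2.COLOR_RGB2HSV);m=((hsv[...,1]<60)&(hsv[...,2]>140)).astype(np.uint8);m[:100]=0;m[300:]=0;m[:,:100]=0;m[:,300:]=0
c=max(cv2.findContours(m,0,1)[0],key=cv2.contourArea);(u,v),s,an=cv2.minAreaRect(c);print("bar",t[0]-(v-199.5)*k,t[1]-(u-199.5)*k,np.array(s)*k,an)
q=cv2.fitLine(c,2,0,.01,.01).ravel();print("axis yaw",np.degrees(np.arctan2(-q[0],-q[1])))
hsv=cv2.cvtColor(a,cv2.COLOR_RGB2HSV);m=((hsv[...,0]>20)&(hsv[...,0]<40)&(hsv[...,1]>130)&(hsv[...,2]>120)).astype(np.uint8)
n,_,st,ce=cv2.connectedComponentsWithStats(m)
for i in range(1,n):
    x,y=t[0]-(ce[i][1]-199.5)*k,t[1]-(ce[i][0]-199.5)*k
    if 40<st[i,4]<600 and abs(np.hypot(x-t[0],y-t[1])-.05)<.006:print(x,y,st[i,4],np.degrees(np.arctan2(y-t[1],x-t[0])))
```

```text
[0.5363689  0.21378207 0.10335984] [2.33355322e-01 9.72390633e-01 5.57566903e-04 1.19978087e-03] [-0.00470783 -0.16898421  0.00143998]
bar 0.5388095176907112 0.21219448621553885 [0.0143467  0.04232277] 26.56505012512207
axis yaw -27.605114
0.5798147606370011 0.19156860243995202 257 -26.997093493133445
0.5706056192140869 0.24985912752360606 271 44.8818915975221
0.5272615527583002 0.1646824476922644 267 -98.84699689485312
0.5121470342522975 0.25907975494291285 288 117.08900313713636
0.4854643089204493 0.206417079736378 270 -170.84521448612
```

View pics/w3.png

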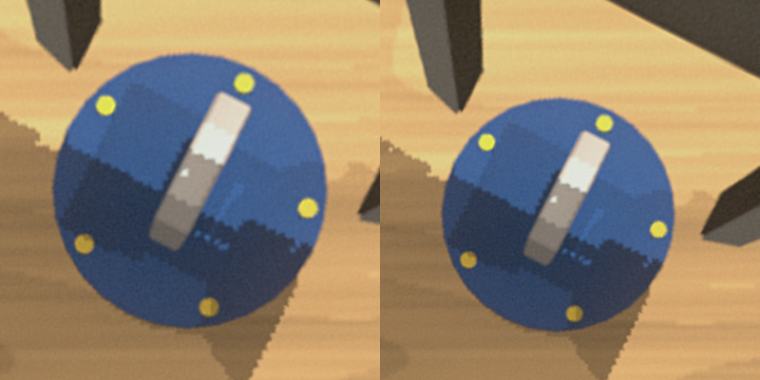

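The dots' centroid confirms the lid at (0.535, 0.2143) with yaw -27°, and the fingers straddle the bar. I'll descend and grip.

Call:
step_arm(series=[[0,0,0.03,0,0,0,1],[0,0,0.06,0,0,0,1],[0,0,0.08,0,0,0,1],[0,0,0.1,0,0,0,1],[0,0,0.1,0,0,0,1]])

```text
t: 4.83
tool_pos: [0.5345, 0.2136, 0.0399]
eef_rot: [0.233, 0.973, -0.001, -0.001]
wrist_force: [-0.1, 0.3, 0.5]
gripper_width: 0.995
grip_force: 0.0
```

Call:
step_arm(series=[[0,0,0,0,0,0,1],[0,0,0,0,0,0,1],[0,0,0,0,0,0,-1],[0,0,0,0,0,0,-1],[0,0,0,0,0,0,-1]], force=25)

```text
t: 5.25
tool_pos: [0.5355, 0.2141, 0.0418]
eef_rot: [0.233, 0.973, 0.0, 0.0]
wrist_force: [-0.6, 1.0, -0.2]
gripper_width: 0.824
grip_force: 0.0
```

Call:
step_arm(series=[[0,0,0,0,0,0,-1],[0,0,0,0,0,0,-1],[0,0,0,0,0,0,-1],[0,0,0,0,0,0,-1],[0,0,0,0,0,0,-1]])

```text
t: 5.67
tool_pos: [0.5352, 0.214, 0.0413]
eef_rot: [0.233, 0.973, 0.0, 0.0]
wrist_force: [0.1, -0.6, 0.1]
gripper_width: 0.472
grip_force: 0.0
```

Call:
step_arm(series=[[0,0,0,0,0,0,-1],[0,0,0,0,0,0,-1],[0,0,0,0,0,0,-1],[0,0,0,0,0,0,-1],[0,0,0,0,0,0,-1]])

```text
t: 6.08
tool_pos: [0.5352, 0.2141, 0.0413]
eef_rot: [0.233, 0.973, 0.0, 0.0]
wrist_force: [0.6, 0.5, 0.1]
gripper_width: 0.148
grip_force: 25.0
```

Call:
step_arm(series=[[0,0,0,0,0,0,-1],[0,0,0,0,0,0,-1],[0,0,0,0,0,0,-1],[0,0,0,0,0,0,-1]])

```text
t: 6.42
tool_pos: [0.5352, 0.2141, 0.0413]
eef_rot: [0.233, 0.973, 0.0, 0.0]
wrist_force: [0.3, 1.4, -0.6]
gripper_width: 0.148
grip_force: 25.0
```

```bash
python3 -c "
from h import *
from rig import ctrl
o=ctrl.observe();print(o['tool_pos'],o['gripper_width'],o['grip_force'],o['wrist_force'],R.from_quat(o['eef_rot']).apply([1,0,0]))
chain([((.535,.2144,.18),153.1),((.525,-.1505,.18),167)],dmax=.15)"
```

```text
[0.53518382 0.21405913 0.04131501] 0.14791745082287064 24.999909102916718 [ 0.26768634  1.43959591 -0.55893324] [-8.91676632e-01  4.52672933e-01  1.12355505e-05]
[0.001, 0.0, -0.231, 0.0, -0.0, -0.0] -> [0.535 0.214 0.18 ] 153.1
[-0.087, -0.183, -0.0, 0.0, 0.0, -0.103] -> [0.531 0.093 0.18 ] 157.7
[-0.072, -0.19, -0.0, 0.0, 0.0, -0.103] -> [ 0.528 -0.029  0.18 ] 162.4
[-0.056, -0.194, -0.0, 0.0, 0.0, -0.103] -> [ 0.525 -0.15   0.18 ] 167.0
```

```bash
python3 -c "
from h import *
chain([((.535,.2144,.18),153.1),((.526,-.1517,.18),160)],dmax=.15)"
```

```text
[0.001, 0.0, -0.231, 0.0, -0.0, -0.0] -> [0.535 0.214 0.18 ] 153.1
[-0.088, -0.183, -0.0, 0.0, -0.0, -0.051] -> [0.532 0.093 0.18 ] 155.4
[-0.08, -0.187, -0.0, 0.0, -0.0, -0.051] -> [ 0.529 -0.029  0.18 ] 157.7
[-0.073, -0.19, -0.0, 0.0, 0.0, -0.052] -> [ 0.526 -0.152  0.18 ] 160.0
```

Call:
step_arm(series=[[0,0,-0.03,0,0,0,-1],[0,0,-0.08,0,0,0,-1],[0,0,-0.14,0,0,0,-1],[0,0,-0.2,0,0,0,-1],[0,0,-0.232,0,0,0,-1]])

```text
t: 6.83
tool_pos: [0.5358, 0.2147, 0.1842]
eef_rot: [0.233, 0.973, 0.001, 0.001]
wrist_force: [1.3, 1.1, -0.9]
gripper_width: 0.144
grip_force: 25.0
```

Call:
step_arm(series=[[-0.02,-0.04,0,0,0,-0.012,-1],[-0.042,-0.09,0,0,0,-0.025,-1],[-0.065,-0.137,0,0,0,-0.038,-1],[-0.088,-0.183,0,0,0,-0.051,-1]])

```text
t: 7.17
tool_pos: [0.532, 0.0907, 0.1805]
eef_rot: [0.213, 0.977, -0.0, -0.0]
wrist_force: [0.8, 0.1, -0.8]
gripper_width: 0.146
grip_force: 25.0
```

Call:
step_arm(series=[[-0.02,-0.047,0,0,0,-0.012,-1],[-0.04,-0.094,0,0,0,-0.025,-1],[-0.06,-0.14,0,0,0,-0.038,-1],[-0.08,-0.187,0,0,0,-0.051,-1]])

```text
t: 7.5
tool_pos: [0.5289, -0.0313, 0.1805]
eef_rot: [0.193, 0.981, -0.0, -0.0]
wrist_force: [1.2, 0.4, -2.3]
gripper_width: 0.148
grip_force: 25.0
```

Call:
step_arm(series=[[-0.025,-0.06,0,0,0,-0.015,-1],[-0.045,-0.12,0,0,0,-0.03,-1],[-0.065,-0.165,0,0,0,-0.045,-1],[-0.073,-0.19,0,0,0,-0.052,-1],[-0.073,-0.19,0,0,0,-0.052,-1]])

```text
t: 7.92
tool_pos: [0.5257, -0.1562, 0.18]
eef_rot: [0.176, 0.984, -0.0, -0.0]
wrist_force: [0.1, -0.6, -1.2]
gripper_width: 0.145
grip_force: 25.0
```

Call:
step_arm(series=[[0,0,0,0,0,0,-1],[0,0,0,0,0,0,-1],[0,0,0,0,0,0,-1],[0,0,0,0,0,0,-1]])

```text
t: 8.25
tool_pos: [0.5268, -0.1507, 0.1806]
eef_rot: [0.173, 0.985, 0.0, 0.0]
wrist_force: [-0.0, 0.1, -1.6]
gripper_width: 0.147
grip_force: 25.0
```

Run:
```python
from h import *;from rig import ctrl;import pickle
o=ctrl.observe();print(o["tool_pos"],o["wrist_force"],o["wrist_torque"],o["gripper_width"])
p=ctrl.read_camera("scene");w=ctrl.read_camera("wrist")
a=cv2.resize(p["color"][100:300,90:330],None,fx=1.6,fy=1.6);b=cv2.resize(w["color"],(412,320))
cv2.imwrite("pics/s4.png",np.hstack([a,b])[:,:,::-1])
chain([((.526,-.1517,.13),160)])
```

```text
[ 0.52679682 -0.15074581  0.18058293] [-0.00357033  0.13388339 -1.64101576] [ 0.00889682 -0.17606354 -0.00038339] 0.14700207136219545
[0.001, -0.001, 0.084, 0.0, 0.0, 0.002] -> [ 0.526 -0.151  0.13 ] 160.0
```

View pics/s4.png

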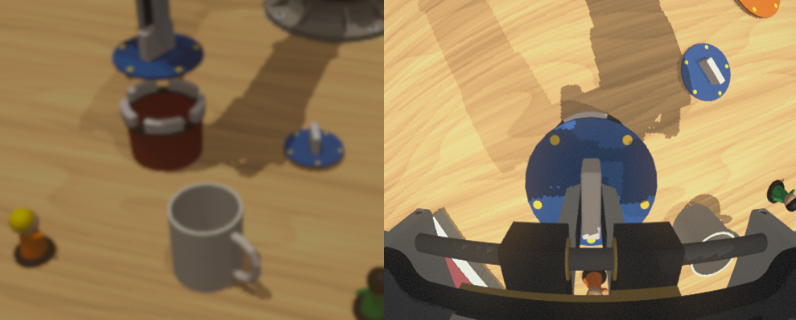

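The lid is held level over the tub, with its front edge over the white collar, and the mug and figures are undisturbed. I'll lower it gently.

Call:
step_arm(series=[[0.001,-0.001,0.03,0,0,0,-1],[0.001,-0.001,0.06,0,0,0,-1],[0.001,-0.001,0.084,0,0,0,-1],[0.001,-0.001,0.084,0,0,0,-1],[0.001,-0.001,0.084,0,0,0,-1]])

```text
t: 8.77
tool_pos: [0.5257, -0.1517, 0.13]
eef_rot: [0.173, 0.985, 0.0, -0.001]
wrist_force: [0.4, -0.1, -1.3]
gripper_width: 0.148
grip_force: 25.0
```

Call:
step_arm(series=[[0,0,0.003,0,0,0,-1],[0,0,0.005,0,0,0,-1],[0,0,0.007,0,0,0,-1],[0,0,0.007,0,0,0,-1],[0,0,0.007,0,0,0,-1]])

```text
t: 9.18
tool_pos: [0.526, -0.1523, 0.1262]
eef_rot: [0.174, 0.985, -0.0, 0.0]
wrist_force: [0.3, 0.1, -1.4]
gripper_width: 0.151
grip_force: 25.0
```

Call:
step_arm(series=[[0,0,0.001,0,0,0,-1],[0,0,0.002,0,0,0,-1],[0,0,0.003,0,0,0,-1],[0,0,0.003,0,0,0,-1],[0,0,0.003,0,0,0,-1]])

```text
t: 9.6
tool_pos: [0.5258, -0.1522, 0.1241]
eef_rot: [0.174, 0.985, 0.0, -0.0]
wrist_force: [-0.2, 0.6, -1.6]
gripper_width: 0.148
grip_force: 25.0
```

Call:
step_arm(series=[[0,0,0.001,0,0,0,-1],[0,0,0.002,0,0,0,-1],[0,0,0.003,0,0,0,-1],[0,0,0.003,0,0,0,-1]])

```text
t: 9.93
tool_pos: [0.5258, -0.1522, 0.1222]
eef_rot: [0.174, 0.985, 0.0, -0.0]
wrist_force: [-0.7, -0.6, -0.6]
gripper_width: 0.147
grip_force: 25.0
```

Call:
step_arm(series=[[0,0,0.001,0,0,0,-1],[0,0,0.002,0,0,0,-1],[0,0,0.002,0,0,0,-1],[0,0,0.002,0,0,0,-1]])

```text
t: 10.27
tool_pos: [0.5259, -0.1523, 0.1215]
eef_rot: [0.174, 0.985, -0.0, 0.0]
wrist_force: [-3.7, -0.1, 6.9]
gripper_width: 0.15
grip_force: 25.0
```

Contact: the lid rides on its lugs at TCP z ≈ 0.1215 with about 8 N down. Turning it now.

Call:
step_arm(series=[[0.001,0,0,0,0,-0.03,-1],[0.001,0,0,0,0,-0.06,-1],[0.001,0,0,0,0,-0.09,-1],[0.001,0,0,0,0,-0.11,-1],[0.001,0,0,0,0,-0.11,-1]])

```text
t: 10.68
tool_pos: [0.5252, -0.1519, 0.1209]
eef_rot: [0.13, 0.992, 0.0, -0.0]
wrist_force: [0.6, 0.4, -1.1]
gripper_width: 0.148
grip_force: 25.0
```

Call:
step_arm(series=[[0,0,0,0,0,-0.015,-1],[0,0,0,0,0,-0.03,-1],[0,0,0,0,0,-0.045,-1],[0,0,0,0,0,-0.045,-1],[0,0,0,0,0,-0.045,-1]])

```text
t: 11.1
tool_pos: [0.5253, -0.152, 0.1211]
eef_rot: [0.113, 0.994, 0.0, 0.0]
wrist_force: [1.2, 2.3, -1.9]
gripper_width: 0.147
grip_force: 25.0
```

The vertical force vanished, so the lugs are over the notches. Lowering it.

Call:
step_arm(series=[[0,0,0.001,0,0,0,-1],[0,0,0.002,0,0,0,-1],[0,0,0.004,0,0,0,-1],[0,0,0.004,0,0,0,-1],[0,0,0.004,0,0,0,-1]])

```text
t: 11.52
tool_pos: [0.5254, -0.152, 0.1187]
eef_rot: [0.113, 0.994, 0.0, 0.0]
wrist_force: [2.5, 1.9, -2.4]
gripper_width: 0.148
grip_force: 25.0
```

Call:
step_arm(series=[[0,0,0.001,0,0,0,-1],[0,0,0.002,0,0,0,-1],[0,0,0.004,0,0,0,-1],[0,0,0.004,0,0,0,-1],[0,0,0.004,0,0,0,-1]])

```text
t: 11.93
tool_pos: [0.5254, -0.152, 0.1162]
eef_rot: [0.113, 0.994, 0.0, 0.0]
wrist_force: [2.9, 1.6, -1.6]
gripper_width: 0.146
grip_force: 25.0
```

Call:
step_arm(series=[[0,0,0.001,0,0,0,-1],[0,0,0.002,0,0,0,-1],[0,0,0.003,0,0,0,-1],[0,0,0.003,0,0,0,-1],[0,0,0.003,0,0,0,-1]])

```text
t: 12.35
tool_pos: [0.5254, -0.152, 0.1145]
eef_rot: [0.113, 0.994, 0.0, 0.0]
wrist_force: [1.6, 3.7, -0.5]
gripper_width: 0.148
grip_force: 25.0
```

Call:
step_arm(series=[[0,0,0.0005,0,0,0,-1],[0,0,0.001,0,0,0,-1],[0,0,0.001,0,0,0,-1],[0,0,0.001,0,0,0,-1]])

```text
t: 12.68
tool_pos: [0.5254, -0.1519, 0.1143]
eef_rot: [0.113, 0.994, -0.0, 0.0]
wrist_force: [-0.9, 5.2, 8.1]
gripper_width: 0.145
grip_force: 25.0
```

The lid is seated at the predicted height (0.1143). Releasing and retreating.

Call:
step_arm(series=[[0,0,0,0,0,0,-0.4],[0,0,0,0,0,0,-0.4],[0,0,0,0,0,0,-0.4],[0,0,0,0,0,0,-0.4],[0,0,0,0,0,0,-0.4]])

```text
t: 13.1
tool_pos: [0.5251, -0.1522, 0.1138]
eef_rot: [0.113, 0.994, -0.0, -0.0]
wrist_force: [0.7, 0.0, -0.5]
gripper_width: 0.296
grip_force: 0.0
```

Call:
step_arm(series=[[0,0,0,0,0,0,-0.2],[0,0,0,0,0,0,-0.2],[0,0,0,0,0,0,-0.2]])

```text
t: 13.35
tool_pos: [0.5253, -0.1521, 0.1139]
eef_rot: [0.113, 0.994, 0.0, -0.0]
wrist_force: [-1.2, 0.0, -0.1]
gripper_width: 0.398
grip_force: 0.0
```

Call:
step_arm(series=[[0,0,-0.03,0,0,0,-0.2],[0,0,-0.08,0,0,0,-0.2],[0,0,-0.14,0,0,0,-0.2],[0,0,-0.2,0,0,0,-0.2],[0,0,-0.2,0,0,0,-0.2]])

```text
t: 13.77
tool_pos: [0.5281, -0.1521, 0.2403]
eef_rot: [0.113, 0.994, -0.001, 0.004]
wrist_force: [0.8, 0.2, -0.4]
gripper_width: 0.403
grip_force: 0.0
```

Call:
step_arm(series=[[0.08,0,0,0,0,0,-0.2],[0.12,0,0,0,0,0,-0.2],[0.12,0,0,0,0,0,-0.2],[0.12,0,0,0,0,0,-0.2],[0.12,0,0,0,0,0,-0.2]])

```text
t: 14.18
tool_pos: [0.4556, -0.1361, 0.2343]
eef_rot: [0.113, 0.994, -0.0, 0.001]
wrist_force: [0.4, 0.1, 0.9]
gripper_width: 0.4
grip_force: 0.0
```

Run:
```python
from h import *;from rig import ctrl
o=ctrl.observe();print(o["tool_pos"],o["wrist_force"],o["gripper_width"])
p=ctrl.read_camera("scene");w=ctrl.read_camera("wrist");t=ctrl.read_camera("top")
a=cv2.resize(p["color"][120:300,90:350],(433,300));b=cv2.resize(w["color"],(360,270));b=cv2.copyMakeBorder(b,0,30,0,0,0)
c=cv2.resize(t["color"][100:320,130:370],(327,300));c=cv2.copyMakeBorder(c,0,0,0,466,0)
cv2.imwrite("pics/s5.png",np.vstack([np.hstack([a,b]),c])[:,:,::-1])
```

```text
[ 0.45559576 -0.13613594  0.23428644] [0.44428024 0.07370348 0.90331015] 0.40043872320128115
```

View pics/s5.png

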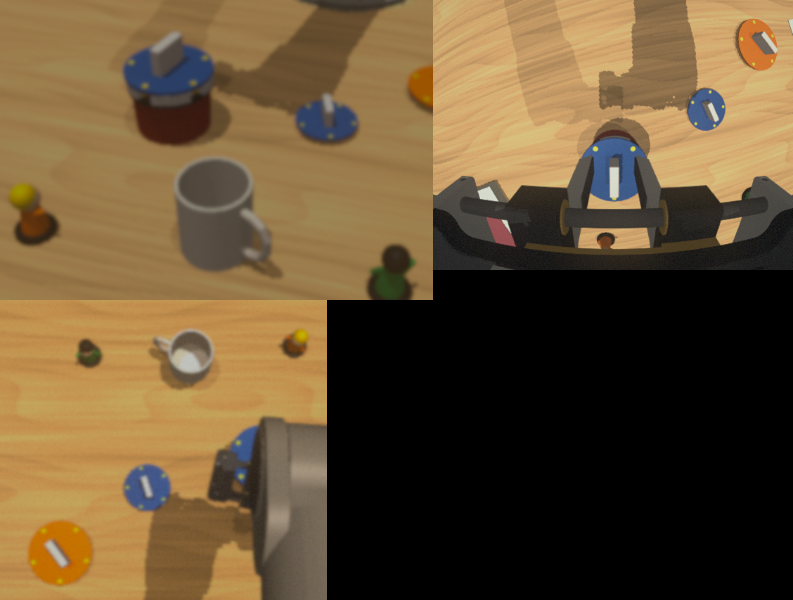

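The lid sits level and flush on the collar (scene panel, about (168,70)), and the mug, figures and decoy lids have not moved. The gripper is clear, so I'm handing in.

```bash
python3 -c "
from rig import ctrl
print(ctrl.job_done())"
```

```text
the job is handed in; nothing more can be done
None
```

The blue lid was set on the tub's rim, turned until its lugs dropped into the notches, and released level and fully home. I pressed with about 8–10 N, the mug and figures stand where they were, and the job was handed in at about 14 s; the hand-in call returned no verdict.

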